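# Shim the receiver carriage home with spacers and a wedge

## Robot

A 6-joint arm with a two-finger parallel gripper is mounted at the origin on the work surface. World frame = base frame: x ahead of the robot, y to its left, z up, the work surface at z = 0. Lengths are in m, angles in degrees, forces in N, time in s.
With the tool pointing down it reaches from about 0.35 to 0.875 m from the base axis. Payload 4.2 kg.
Tool frame: the origin (TCP) lies on the front face of the gripper's body, between the roots of the fingers; the fingertips stand 70 mm ahead of it and the grasp point (between the pads) lies 51 mm ahead of it; z points along the fingers, y is the line along which they close (so a half turn about z gives the same grasp; the last joint's range is limited). The gripper opens to 87 mm and grips with 3 to 60 N. Pads are 19 mm wide; open, the fingers measure 117 mm over their backs; the gripper's body (75 mm by 190 mm) begins 51 mm behind the grasp point.
Start: joints at [81.051, 22.042, 0.453, 0, -68.411, -14.817], TCP at [0.252, 0.572, 0.292] pointing down, gripper open.
Joint ranges: [-179.83, 179.83], [-69.29, 118.12], [-61.27, 80.66], [-181.25, 117.63], [-171.15, -9.14], [-177.46, 177.46]. Speed limits (degrees/s): [159.86, 159.86, 180, 180, 180, 180].

## Interface

Orientations are given as a 3x3 rotation matrix whose columns are the frame's x, y, z axes.
In Python, from station import r gives the robot as it stands.
- The arm moves only by the shell command python3 -m pendant 'ROWS' [OPENING]. ROWS is JSON, a list of rows, each a list of 2 entries, a list of its own where there are three numbers: the shift along the tool's x, y, z in mm, then the turn, a rotation vector about the tool's x, y, z in rad. A call has 1 to 10 rows; each row is the pose to reach, as a shift and turn from the pose commanded when the call began, along the tool's axes at that moment; what a row does not reach only later rows make up. A row lasts 1/10 s, in which the tool goes at most 50 mm and 8.59 degrees, less where a joint would pass 70% of its speed; a pose out of reach is approached as far as the arm can. A call with a gripper value outside its range is refused whole. OPENING is the opening, from 0 (shut) to 1 (fully open), set as the call begins (- or left out, the last holds). The fingers move at their own pace and stop on an object; the grip force is fixed at half the most. Time passes only in rows, so rows that repeat a pose let the fingers close. It gives the time, the measured TCP pose, the force, the opening and the grip force at its end, in the units of the state.
- r.sense(): the state, without advancing time (a new reading comes with each control period).
- r.capture(name): name is "scene" or "top" or "wrist"; returns a dict with "frame" (480x640x3 uint8, red, green, blue), "vertical_fov" (degrees; the focal length in pixels is half the picture's height over the tangent of half this angle, whatever the lens; pixels are square), "cx", "cy" (the principal point, pixels), "rvec" (rotation vector, rad) and "tvec" (3), from world to camera coordinates, as OpenCV has them. Camera axes: x right, y down, z forward; pixel columns grow to the right and rows downward; lengths in m; the calibration is good to about 2 mm. A picture is of the moment at which its call begins. There is no depth.
- r.finish_job(): hands the job in; it is judged then, once.
The state is a dict: "time_s": time; "joints": joint angles; "joint_velocities": joint speeds; "effort": joint torques, N m; "tcp_pos": TCP position; "ee_rot": TCP orientation; "wrist_force": force on the tool from outside, world axes, zero at the start; "moment": the same for the moment, N m; "gripper_width": opening from 0.0 (shut) to 1.0 (fully open); "gripper_force": force on a finger pad.
Only numpy, scipy, OpenCV 4.12 (cv2) and the standard library are available. Lean on these libraries where they do the work, as an engineer would, in place of code of your own. Each camera call takes 0.05 s, during which the arm holds its last target. There are 200 camera calls.

## Task

The sprung carriage that holds the receiving beaker under the separating funnel has crept towards its fixed stop block. Stand white spacers upright in the gap between the stop block and the carriage, one after another from the stop side, until what is left is narrow enough for the wedge, then push the wedge point down between the last spacer and the carriage until it is tight and the carriage is pushed fully home, away from the stop. Finish while still gripping the wedge and pressing it down so the stack stays tight; leave the bottle, the empty beaker and the jar on the bench where they are.

Things in the scene. Friction and masses are not known exactly. Their poses are not given: they have to be found in the camera images.
- stop: fixed aluminium stop block, 50 x 30 x 64 mm (own x, y, z), with a 100 mm long, 12 mm high foot along x, on an 8 mm steel base plate. Origin at the centre of its underside, level with the gap's floor (8 mm above the bench). Its -y face bounds the gap. Its place varies, so the gap varies
- stop_face (a point): middle of the top edge of the stop block's face towards the gap, 64 mm above the gap's floor; axes as the stop's. The gap runs from here along -y to carriage_face and is open above and at both x ends
- carriage_face (a point): middle of the top edge of the carriage jaw's face towards the gap, 64 mm above the gap's floor; jaw 50 mm wide along x; moves with the carriage; axes as the stop's. The gap between the two faces is 24 to 50 mm with the carriage free and 4 mm more with it home
- carriage (a joint): travel of the carriage along the stop's -y, m: 0 = crept towards the stop (start), 0.004 = fully home. A spring resists: 2 N at 0, 4 N at home, then solid, felt as a sharp rise. On its slide stands a glass beaker (94 mm wide, 205 mm from the gap); above that a glass funnel hangs on a fixed stand, up to 385 mm high
- spacer0: white plastic spacer plate, 44 wide (own x), 15 thick (y), 96 mm tall (z), 0.12 kg, three alike; origin at the centre of its underside. Stands at the -y end of a grey rack (walls 36 mm high, pockets open at both x ends), foot 6 mm above the bench; grip it across the 44 mm near its top. One or two of the three are needed, by the gap
- spacer1: white plastic spacer plate, 44 wide (own x), 15 thick (y), 96 mm tall (z), 0.12 kg, three alike; origin at the centre of its underside. Stands at the middle of a grey rack (walls 36 mm high, pockets open at both x ends), foot 6 mm above the bench; grip it across the 44 mm near its top. One or two of the three are needed, by the gap
- spacer2: white plastic spacer plate, 44 wide (own x), 15 thick (y), 96 mm tall (z), 0.12 kg, three alike; origin at the centre of its underside. Stands at the +y end of a grey rack (walls 36 mm high, pockets open at both x ends), foot 6 mm above the bench; grip it across the 44 mm near its top. One or two of the three are needed, by the gap
- wedge: white plastic wedge, 40 mm wide (own x), point down, 0.09 kg. Origin at the middle of the blunt point's underside, 10 mm above the bench at the start. Face at y = +2 mm is upright and goes against the spacers; the other slopes 0.36 mm per mm, from y = -2 mm at the point to -25 mm at 64 mm above it, and goes against the carriage: 4 mm thick at the point, 27 mm at 64 mm
- wedge_head (a point): centre of the top of the wedge's head, 96 mm above its point, at own y = -11.5 mm. Head 56 (x) x 27 (y) x 30 mm; grip it across the 56 mm. It hangs by the head on two grey cheeks 76 mm high, head above them. The wedge fills 10 to 26 mm left beside the spacers, measured with the carriage home. Tight takes 5 to 15 N down
- reagent: bystander: closed amber bottle, 64 mm wide, 130 mm tall; origin at its underside
- small_beaker: bystander: empty glass beaker, 64 mm wide, 70 mm tall; origin at its underside
- sample_jar: bystander: small glass jar, 52 mm wide, 60 mm tall; origin at its underside

How it is judged:
By the outcome, as a careful person would: the job done as asked, in the order asked, and still so for the second after the job is handed in, while the arm keeps its last pose, push and grip.
It also fails if it takes over 67 s, if anything falls off the work surface, if the arm or the gripper's body presses on something with over 40 N, if the wrist force passes 120 N, or if a joint passes its speed limit or range.

## Working session

There is one attempt and no reset: what is moved stays moved. The work goes in short steps, Python scripts to look and compute and a shell command to move; the robot and the scene stay as the last step left them, time stands still between calls to the robot, and variables do not carry over. Pictures are saved under pics/ and viewed, at most 10 in all, crops included, and the job is handed in when it is done.

```bash
mkdir -p pics; ls; cat > h.py <<'E'
import numpy as np, cv2, pickle
from station import r
def cap(n):
    c=r.capture(n); pickle.dump(c,open(f'{n}.pkl','wb')); return c
def ld(n): return pickle.load(open(f'{n}.pkl','rb'))
def K(c):
    f=240/np.tan(np.radians(c['vertical_fov'])/2)
    return np.array([[f,0,c['cx']],[0,f,c['cy']],[0,0,1]])
def R(c): return cv2.Rodrigues(np.array(c['rvec'],float))[0]
def onz(c,px,z):
    px=np.atleast_2d(np.array(px,float)); Rm=R(c); t=np.array(c['tvec']).ravel()
    o=-Rm.T@t; d=(np.linalg.inv(K(c))@np.c_[px,np.ones(len(px))].T).T@Rm
    return o+d*((z-o[2])/d[:,2])[:,None]
def proj(c,P): return cv2.projectPoints(np.atleast_2d(np.array(P,float)),np.array(c['rvec'],float),np.array(c['tvec'],float),K(c),None)[0][:,0]
E
python3 - <<'E'
from h import *
for n in('scene','top','wrist'):
    c=cap(n); cv2.imwrite(f'pics/{n}0.png',c['frame'][:,:,::-1]); print(n,c['vertical_fov'],-R(c).T@np.array(c['tvec']).ravel(),R(c).round(2).tolist())
s=r.sense(); print(s['time_s'],s['tcp_pos'],np.array(s['ee_rot']).round(3).tolist())
E
```

```text
pics
scene 53.28208805822442 [0.96906662 0.65123253 0.63342959] [[-0.85, 0.53, -0.0], [0.34, 0.53, -0.78], [-0.41, -0.66, -0.63]]
top 43.43326713381367 [0.44543615 0.09369808 0.99404174] [[-0.01, -1.0, 0.01], [-0.99, 0.01, -0.17], [0.17, -0.01, -0.99]]
wrist 61.879194507844474 [0.32611525 0.53932935 0.38235716] [[-0.4, -0.92, 0.0], [-0.88, 0.39, 0.29], [-0.27, 0.12, -0.96]]
0.15 [0.25172847 0.57170671 0.29142453] [[0.915, -0.403, -0.001], [-0.403, -0.915, -0.002], [0.0, 0.002, -1.0]]
```

View pics/top0.png

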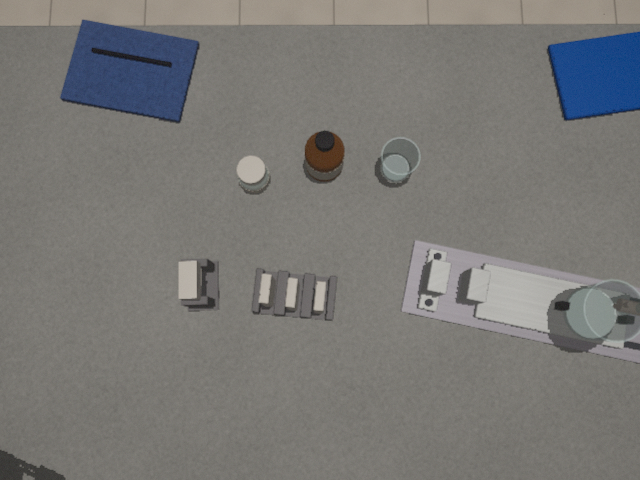

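View pics/scene0.png

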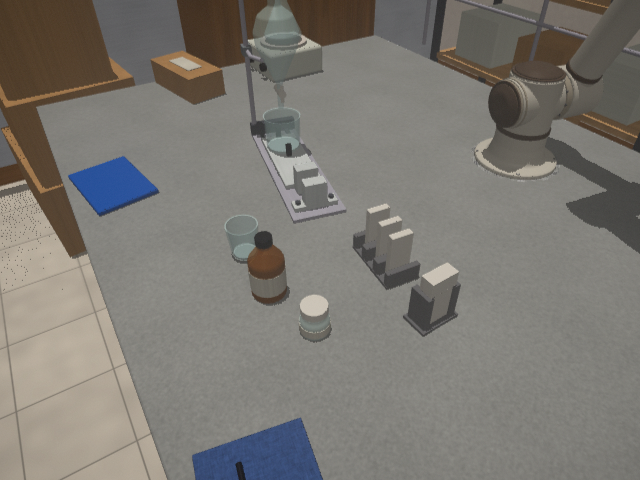

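```bash
python3 - <<'E'
from h import *
f=ld('top')['frame'][:,:,::-1]
a=cv2.resize(f[250:325,170:345],None,fx=4,fy=4,interpolation=cv2.INTER_CUBIC)
b=cv2.resize(f[238:313,400:575],None,fx=4,fy=4,interpolation=cv2.INTER_CUBIC)
cv2.imwrite('pics/crop.png',np.vstack([a,b]))
c=ld('top'); g=c['frame'].astype(int)
hsv=cv2.cvtColor(c['frame'],cv2.COLOR_RGB2HSV)
for x in [(265,290),(292,293),(320,297),(188,280),(197,280),(438,277),(478,285),(430,300)]: print(x,g[x[1],x[0]],hsv[x[1],x[0]])
E
```

```text
(265, 290) [188 179 171] [ 14  23 188]
(292, 293) [187 181 172] [ 18  20 187]
(320, 297) [188 182 174] [ 17  19 188]
(188, 280) [184 178 168] [ 19  22 184]
(197, 280) [86 81 77] [13 27 86]
(438, 277) [184 183 180] [ 23   6 184]
(478, 285) [183 182 178] [ 24   7 183]
(430, 300) [73 73 79] [120  19  79]
```

View pics/crop.png

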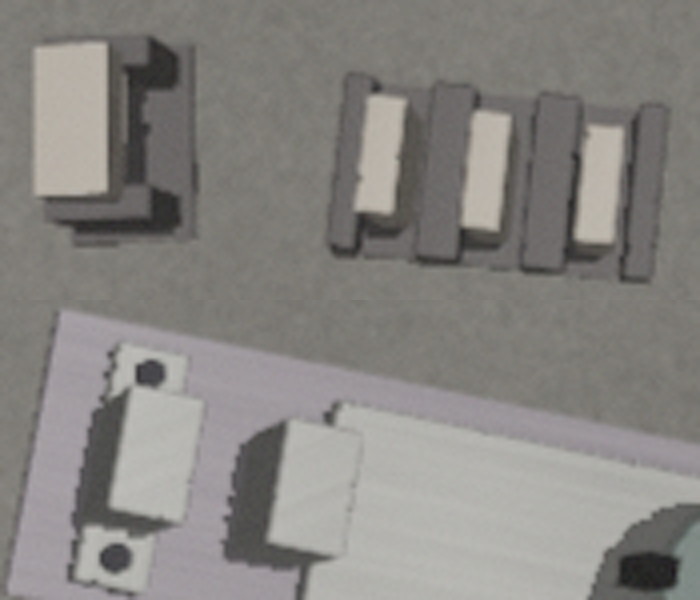

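```bash
python3 - <<'E'
from h import *
c=ld('top'); g=c['frame'].astype(int)
def rect(roi,z):
    x0,y0,x1,y1=roi
    m=np.zeros(g.shape[:2],np.uint8); m[y0:y1,x0:x1]=(g[y0:y1,x0:x1].min(2)>140)
    cn=max(cv2.findContours(m,0,1)[0],key=cv2.contourArea).reshape(-1,2)
    P=onz(c,cn,z)[:,:2]*1000
    (cx,cy),(w,h),a=cv2.minAreaRect(P.astype(np.float32))
    M=cv2.moments(m,True); return np.round([cx,cy,w,h,a],1),onz(c,[M['m10']/M['m00'],M['m01']/M['m00']],z).round(4)[0,:2]
print('wedge',rect((172,252,200,305),.106))
for n,roi in(('s2',(257,270,274,307)),('s1',(284,273,300,313)),('s0',(312,277,329,315))): print(n,rect(roi,.102))
def q(pts): return np.array([(x/4+400-.375,(y-300)/4+238-.375) for x,y in pts])
S=onz(c,q([(133,388),(203,402),(182,523),(108,510)]),.072)[:,:2]*1000
C=onz(c,q([(290,418),(362,435),(346,557),(268,543)]),.072)[:,:2]*1000
print(S.round(1),C.round(1))
for A in(S,C): print([np.linalg.norm(A[i]-A[i-1]).round(1) for i in range(4)], [np.degrees(np.arctan2(*(A[i]-A[j])[::-1])).round(1) for i,j in((0,1),(3,2),(0,3),(1,2))])
sf=(S[1]+S[2])/2; cf=(C[0]+C[3])/2
print('sf',sf,'cf',cf, np.linalg.norm(sf-cf))
E
```

```text
wedge (array([533.8, 288. ,  55.1,  26.6,   1.6]), array([0.5337, 0.2876]))
s2 (array([520.7, 173.9,  13. ,  42.5,  83.5]), array([0.5207, 0.1739]))
s1 (array([514.6, 134.6,  13.3,  42.1,  83.8]), array([0.5146, 0.1348]))
s0 (array([509.3,  92.4,  13.6,  42.1,  83.9]), array([0.5091, 0.0924]))
[[ 565.5  -82.8]
 [ 559.8 -109.6]
 [ 513.3  -99.6]
 [ 518.5  -71.4]] [[ 553.4 -142.9]
 [ 546.7 -170.3]
 [ 500.  -161.7]
 [ 505.5 -132.1]]
[np.float64(48.3), np.float64(27.4), np.float64(47.6), np.float64(28.6)] [np.float64(78.2), np.float64(79.6), np.float64(-13.6), np.float64(-12.2)]
[np.float64(49.1), np.float64(28.3), np.float64(47.5), np.float64(30.1)] [np.float64(76.2), np.float64(79.4), np.float64(-12.6), np.float64(-10.5)]
sf [ 536.58061001 -104.57411834] cf [ 529.45332698 -137.51871003] 33.706739461759966
```

```bash
cat >> h.py <<'E'
from scipy.spatial.transform import Rotation as Ro
def plan(p,yaw):
    "tool-frame shift (mm) and rotvec to bring TCP to p, pointing down, tool y at world angle yaw (deg)"
    s=r.sense(); A=np.array(s['ee_rot']); a=np.radians(yaw)
    y=np.array([np.cos(a),np.sin(a),0]); z=np.array([0,0,-1.]); T=np.c_[np.cross(y,z),y,z]
    print('t',s['time_s'],'shift',(A.T@(np.array(p)-s['tcp_pos'])*1000).round(1),'turn',Ro.from_matrix(A.T@T).as_rotvec().round(4))
E
python3 -c "
from h import *
plan([.5092,.0924,.25],173.8)"
python3 -m pendant '[[[429,335,41],[0,0,0.1]]]' 1
```

```text
t 0.15 shift [428.8 334.8  42. ] turn [ 1.4000e-03 -1.1000e-03  1.2641e+00]
time_s: 0.25
tcp_pos: [0.2743, 0.5312, 0.2874]
ee_rot: [[0.872, -0.49, 0.001], [-0.49, -0.872, 0.001], [-0.0, -0.001, -1.0]]
wrist_force: [0.5, -1.3, 0.1]
gripper_width: 1.001
gripper_force: 0.0
```

```bash
python3 -c "
from h import *
plan([.5092,.0924,.25],173.8)"
```

```text
t 0.25 shift [419.9 267.2  37. ] turn [-1.2000e-03  1.0000e-03  1.1665e+00]
```

```bash
G='[[420,267,37],[0,0,1.1665]]'; python3 -m pendant '[[[420,267,37],[0,0,1.1665]],[[420,267,37],[0,0,1.1665]],[[420,267,37],[0,0,1.1665]],[[420,267,37],[0,0,1.1665]],[[420,267,37],[0,0,1.1665]],[[420,267,37],[0,0,1.1665]],[[420,267,37],[0,0,1.1665]],[[420,267,37],[0,0,1.1665]],[[420,267,37],[0,0,1.1665]],[[420,267,37],[0,0,1.1665]]]'
python3 -m pendant '[[[0,0,0],[0,0,0]],[[0,0,0],[0,0,0]],[[0,0,0],[0,0,0]]]'
python3 - <<'E'
from h import *
plan([.5092,.0924,.20],173.8)
c=cap('wrist'); cv2.imwrite('pics/w1.png',c['frame'][:,:,::-1])
print(proj(c,[[.5092,.0924,.102]]))
E
```

```text
time_s: 1.25
tcp_pos: [0.51, 0.0869, 0.2514]
ee_rot: [[-0.11, -0.994, 0.0], [-0.994, 0.11, 0.0], [-0.0, -0.0, -1.0]]
wrist_force: [1.2, 1.1, -0.1]
gripper_width: 0.996
gripper_force: 0.0
time_s: 1.55
tcp_pos: [0.5093, 0.0894, 0.2514]
ee_rot: [[-0.11, -0.994, -0.0], [-0.994, 0.11, 0.0], [-0.0, 0.0, -1.0]]
wrist_force: [-0.2, 1.2, -0.7]
gripper_width: 0.998
gripper_force: 0.0
t 1.55 shift [-3.   0.4 51.4] turn [ 0.0002  0.0001 -0.0017]
[[321.66504492 255.51810746]]
```

View pics/w1.png

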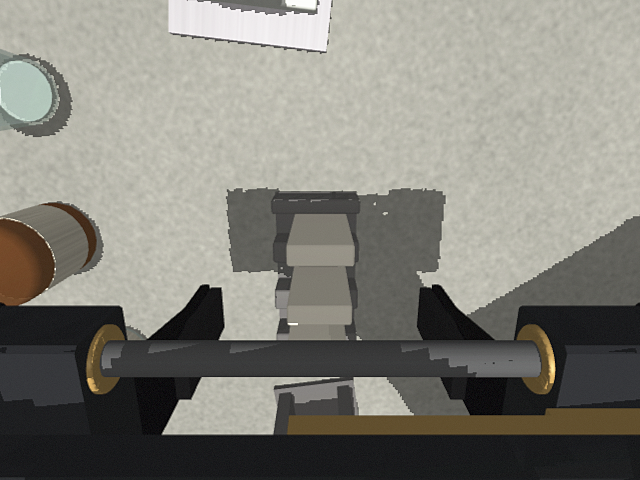

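```bash
python3 -m pendant '[[[-3,0,50],[0,0,0]],[[-3,0,80],[0,0,0]],[[-3,0,100],[0,0,0]],[[-3,0,108],[0,0,0]],[[-3,0,108],[0,0,0]],[[-3,0,108],[0,0,0]]]'
python3 -m pendant '[[[0,0,0],[0,0,0]],[[0,0,0],[0,0,0]],[[0,0,0],[0,0,0]],[[0,0,0],[0,0,0]],[[0,0,0],[0,0,0]],[[0,0,0],[0,0,0]],[[0,0,0],[0,0,0]],[[0,0,0],[0,0,0]]]' 0.35
```

```text
time_s: 2.2
tcp_pos: [0.5105, 0.0928, 0.1446]
ee_rot: [[-0.109, -0.994, 0.002], [-0.994, 0.109, 0.001], [-0.001, -0.002, -1.0]]
wrist_force: [0.3, 0.5, 1.0]
gripper_width: 1.002
gripper_force: 0.0
time_s: 3.0
tcp_pos: [0.5099, 0.0918, 0.1435]
ee_rot: [[-0.11, -0.994, -0.0], [-0.994, 0.11, -0.0], [0.0, 0.0, -1.0]]
wrist_force: [-0.7, 1.3, 0.5]
gripper_width: 0.503
gripper_force: 30.0
```

```bash
python3 -m pendant '[[[0,0,-40],[0,0,0]],[[0,0,-90],[0,0,0]],[[0,0,-100],[0,0,0]],[[0,0,-100],[0,0,0]]]'
python3 - <<'E'
from h import *
sf=np.array([.5366,-.1046]); u=np.array([.206,.979]); p=sf-.014*u
plan([*p,.240],168.1)
E
```

```text
time_s: 3.4
tcp_pos: [0.5106, 0.0923, 0.2455]
ee_rot: [[-0.11, -0.994, 0.004], [-0.994, 0.11, 0.003], [-0.003, -0.004, -1.0]]
wrist_force: [-0.1, 0.5, -2.1]
gripper_width: 0.501
gripper_force: 30.0
t 3.4 shift [206.8 -46.2   5.1] turn [-0.004   0.0032  0.0971]
```

```bash
python3 -m pendant '[[[50,-11,1],[0,0,0.03]],[[100,-22,2],[0,0,0.06]],[[150,-33,3],[0,0,0.09]],[[190,-42,4],[0,0,0.097]],[[207,-46,5],[0,0,0.097]],[[207,-46,5],[0,0,0.097]],[[207,-46,5],[0,0,0.097]],[[207,-46,5],[0,0,0.097]]]'
python3 - <<'E'
from h import *
sf=np.array([.5366,-.1046]); u=np.array([.206,.979]); p=sf-.014*u
plan([*p,.240],168.1)
c=cap('wrist'); cv2.imwrite('pics/w2.png',c['frame'][:,:,::-1])
c=cap('top'); f=c['frame'][:,:,::-1]; cv2.imwrite('pics/t2.png',cv2.resize(f[228:328,400:560],None,fx=5,fy=5,interpolation=2))
E
```

```text
time_s: 4.2
tcp_pos: [0.5323, -0.1181, 0.2374]
ee_rot: [[-0.205, -0.979, -0.002], [-0.979, 0.205, 0.0], [0.0, 0.002, -1.0]]
wrist_force: [-0.3, 0.7, -1.6]
gripper_width: 0.504
gripper_force: 30.0
t 4.2 shift [-0.1 -1.4 -2.6] turn [ 0.002  -0.0002  0.001 ]
```

View pics/w2.png

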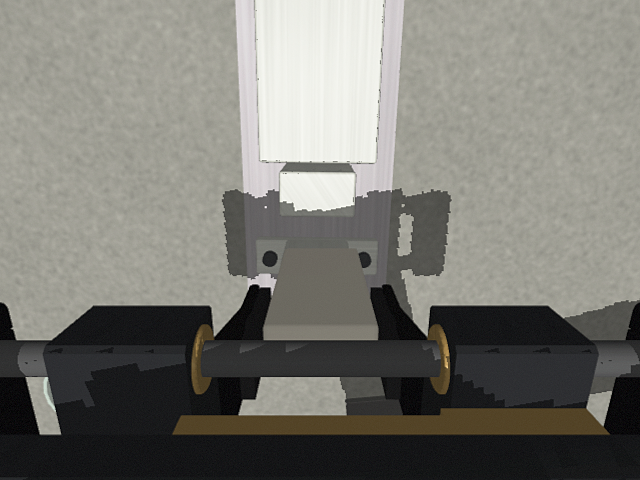

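```bash
python3 - <<'E'
from h import *
c=ld('wrist'); s=r.sense(); tcp=s['tcp_pos']
a=np.radians(168.1); Y=np.array([np.cos(a),np.sin(a)]); X=-np.array([.206,.979])
def t(n,px,z):
    w=onz(c,px,z)[:,:2]-tcp[:2]; print(n,np.c_[w@X,w@Y].round(4).tolist())
g=cv2.cvtColor(c['frame'],cv2.COLOR_RGB2GRAY).astype(int)
for row in (60,140,180,190): 
    d=np.abs(np.diff(g[row,220:420])); print(row,[(int(i+220),int(d[i])) for i in np.where(d>14)[0]])
for col in (290,300,315,330,345): 
    d=np.diff(g[150:260,col]); print('col',col,[(int(i+150),int(d[i])) for i in np.where(abs(d)>12)[0]])
t('plate L/R row0,row150',[(236,0),(241.5,150),(405,0),(392.5,150)],.008)
t('carr top face edge',[(279.5,215),(355,215)],.072)
t('carr back edge',[(281,171),(354,171)],.072)
t('spacer bottom -y',[(288,246),(362,246)],.097); t('spacer top -y',[(265,322),(378,322)],.193)
E
```

```text
60 [(236, 15), (237, 42), (255, 27), (256, 44), (257, 16), (379, 79), (380, 51), (381, 23), (382, 28), (399, 28), (400, 22)]
140 [(240, 28), (241, 21), (256, 15), (257, 25), (258, 36), (259, 15), (375, 120), (376, 80), (394, 34)]
180 [(242, 38), (277, 15), (278, 34), (279, 63), (353, 25), (354, 36), (356, 30), (391, 22), (392, 35)]
190 [(228, 15), (229, 58), (234, 19), (237, 48), (238, 47), (242, 23), (243, 31), (266, 20), (267, 85), (272, 41), (273, 55), (274, 93), (277, 22), (278, 51), (279, 71), (353, 41), (354, 35), (355, 54), (372, 20), (373, 89), (377, 31), (378, 66), (384, 24), (385, 87), (389, 38), (390, 46), (391, 113), (394, 21), (400, 38), (401, 63)]
col 290 [(160, -24), (161, -99), (162, -24), (170, 35), (171, 75), (172, 22), (173, 14), (202, -102), (203, -44)]
col 300 [(160, -16), (161, -88), (162, -41), (170, 16), (171, 90), (172, 24), (208, 13), (209, -106), (210, -38), (215, -21)]
col 315 [(160, -15), (161, -59), (162, -63), (171, 87), (172, 30), (173, 16), (208, 14), (209, -103), (210, -39), (215, -14)]
col 330 [(160, -13), (161, -34), (162, -82), (163, -18), (171, 83), (172, 41), (173, 15), (209, -97), (210, -29)]
col 345 [(161, -25), (162, -100), (163, -19), (171, 65), (172, 54), (173, 17), (206, -101), (207, -28)]
plate L/R row0,row150 [[0.1606, -0.0597], [0.0568, -0.0616], [0.1608, 0.0598], [0.057, 0.0567]]
carr top face edge [[0.0199, -0.0267], [0.0199, 0.0229]]
carr back edge [[0.0486, -0.025], [0.0487, 0.0215]]
spacer bottom -y [[0.0065, -0.0196], [0.0066, 0.0254]]
spacer top -y [[0.0072, -0.021], [0.0072, 0.0217]]
```

View pics/t2.png

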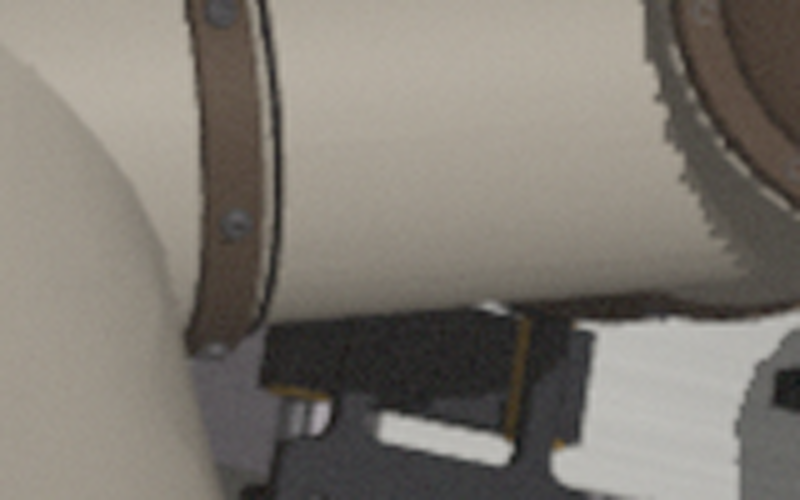

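```bash
python3 - <<'E'
from h import *
c=ld('top'); f=cv2.imread('pics/top0.png').astype(int)
# plate: lilac (b>g) vs bench
d=f[:,:,0]-f[:,:,1]; m=((d>4)&(f.sum(2)>330)).astype(np.uint8)
E=[]
for x in range(425,545):
    col=np.where(m[225:300,x])[0]
    if len(col): E.append((x,225+col[0]))
E=np.array(E,float); p=np.polyfit(E[:,0],E[:,1],1); res=E[:,1]-np.polyval(p,E[:,0]); k=abs(res)<1.5; p=np.polyfit(E[k,0],E[k,1],1); print(k.sum(),p)
W=onz(c,[(425,np.polyval(p,425)),(545,np.polyval(p,545))],.008); v=W[0]-W[1]; print('plate edge yaw of y axis',np.degrees(np.arctan2(v[1],v[0])), W[0])
F=[]
for y in range(255,310):
    row=np.where(m[y,395:425])[0]
    if len(row): F.append((395+row[0],y))
F=np.array(F,float); q=np.polyfit(F[:,1],F[:,0],1); k=abs(F[:,0]-np.polyval(q,F[:,1]))<1.5; q=np.polyfit(F[k,1],F[k,0],1)
W=onz(c,[(np.polyval(q,255),255),(np.polyval(q,310),310)],.008); v=W[0]-W[1]; print('end edge yaw of x axis',np.degrees(np.arctan2(v[1],v[0])),len(F))
# lower plate edge
E=[]
for x in range(425,545):
    col=np.where(m[300:370,x])[0]
    if len(col): E.append((x,300+col[-1]))
E=np.array(E,float); p2=np.polyfit(E[:,0],E[:,1],1); k=abs(E[:,1]-np.polyval(p2,E[:,0]))<1.5;p2=np.polyfit(E[k,0],E[k,1],1)
W2=onz(c,[(425,np.polyval(p2,425)),(545,np.polyval(p2,545))],.008); v=W2[0]-W2[1]; print('low edge yaw',np.degrees(np.arctan2(v[1],v[0])),W2[0],k.sum())
s=r.sense(); print(s['tcp_pos'],np.degrees(np.arctan2(s['ee_rot'][1][1],s['ee_rot'][0][1])))
E
```

```text
100 [  0.21470404 152.09400581]
plate edge yaw of y axis 77.33014206723635 [ 0.60107513 -0.08296193  0.008     ]
end edge yaw of x axis -11.99107428532319 55
low edge yaw 77.49870450983286 [ 0.48368731 -0.07878354  0.008     ] 103
[ 0.53263888 -0.11787695  0.23814582] 168.20437885793535
```

```bash
python3 -m pendant '[[[0,-1,0],[0,0,0.012]],[[0,-1,30],[0,0,0.012]],[[0,-1,55],[0,0,0.012]],[[0,-1,75],[0,0,0.012]],[[0,-1,85],[0,0,0.012]],[[0,-1,89],[0,0,0.012]],[[0,-1,89],[0,0,0.012]],[[0,-1,89],[0,0,0.012]]]'
python3 -m pendant '[[[-1,0,0],[0,0,0]],[[-2,0,0],[0,0,0]],[[-3,0,0],[0,0,0]],[[-4,0,0],[0,0,0]],[[-4,0,0],[0,0,0]]]'
```

```text
time_s: 5.1
tcp_pos: [0.5345, -0.1191, 0.1505]
ee_rot: [[-0.217, -0.976, 0.002], [-0.976, 0.217, -0.0], [-0.0, -0.002, -1.0]]
wrist_force: [-0.5, 0.2, -1.8]
gripper_width: 0.501
gripper_force: 30.0
time_s: 5.6
tcp_pos: [0.5347, -0.1151, 0.1496]
ee_rot: [[-0.218, -0.976, 0.0], [-0.976, 0.218, -0.0], [-0.0, -0.0, -1.0]]
wrist_force: [-0.5, 0.1, -1.0]
gripper_width: 0.503
gripper_force: 30.0
```

```bash
for i in 1; do python3 -m pendant '[[[-1,0,0],[0,0,0]],[[-1,0,0],[0,0,0]]]'; python3 -m pendant '[[[-1,0,0],[0,0,0]],[[-1,0,0],[0,0,0]]]';python3 -m pendant '[[[-1,0,0],[0,0,0]],[[-1,0,0],[0,0,0]]]'; done | egrep 'tcp|wrist'
```

```text
tcp_pos: [0.5349, -0.1142, 0.1495]
wrist_force: [-0.7, -1.3, -1.6]
tcp_pos: [0.535, -0.1135, 0.1495]
wrist_force: [-0.0, -1.6, -1.2]
tcp_pos: [0.5351, -0.1132, 0.1495]
wrist_force: [-0.2, -5.1, -0.9]
```

```bash
(python3 -m pendant '[[[1,0,0],[0,0,0]],[[1,0,2],[0,0,0]],[[1,0,3],[0,0,0]],[[1,0,3],[0,0,0]]]'; python3 -m pendant '[[[0,0,1],[0,0,0]],[[0,0,1],[0,0,0]]]';  python3 -m pendant '[[[0,0,1],[0,0,0]],[[0,0,1],[0,0,0]]]') | egrep 'tcp|wrist'
```

```text
tcp_pos: [0.5351, -0.1134, 0.1464]
wrist_force: [0.2, -3.2, -0.1]
tcp_pos: [0.5351, -0.1134, 0.1455]
wrist_force: [-0.2, -3.1, 1.2]
tcp_pos: [0.5351, -0.1134, 0.1455]
wrist_force: [-1.7, -3.6, 5.8]
```

```bash
python3 -m pendant '[[[0,0,-1],[0,0,0]],[[0,0,-1],[0,0,0]],[[0,0,-1],[0,0,0]],[[0,0,-1],[0,0,0]],[[0,0,-1],[0,0,0]]]' 0.85 | egrep 'tcp|wrist|width'
python3 -m pendant '[[[0,0,-20],[0,0,0]],[[0,0,-60],[0,0,0]],[[0,0,-110],[0,0,0]],[[0,0,-110],[0,0,0]],[[0,0,-110],[0,0,0]]]' 1| egrep 'tcp|wrist'
python3 - <<'E'
from h import *
c=cap('wrist'); cv2.imwrite('pics/w3.png',c['frame'][:,:,::-1])
plan([.5337,.2876,.26],181.6); plan([.5337,.2876,.26],180)
E
```

```text
tcp_pos: [0.5351, -0.1131, 0.1453]
wrist_force: [1.1, -0.2, 0.9]
gripper_width: 0.82
tcp_pos: [0.5354, -0.1131, 0.2569]
wrist_force: [0.1, 0.8, -0.1]
t 8.05 shift [-390.9   88.3   -4.5] turn [ 2.000e-04  6.000e-04 -2.478e-01]
t 8.05 shift [-390.9   88.3   -4.5] turn [ 2.000e-04  6.000e-04 -2.198e-01]
```

View pics/w3.png

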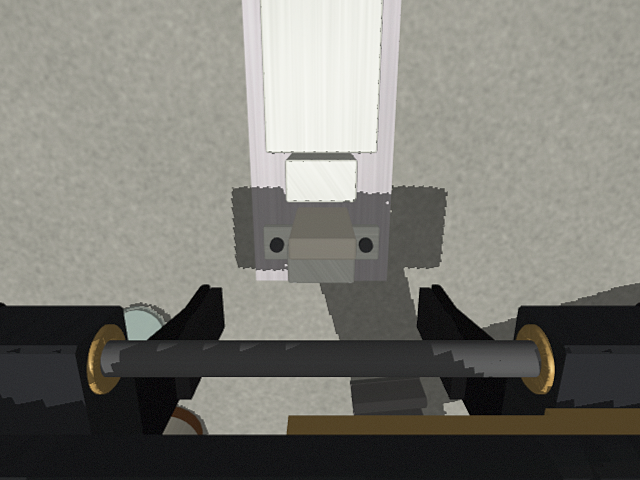

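```bash
python3 -m pendant '[[[-391,88,-4],[0,0,-0.237]],[[-391,88,-4],[0,0,-0.237]],[[-391,88,-4],[0,0,-0.237]],[[-391,88,-4],[0,0,-0.237]],[[-391,88,-4],[0,0,-0.237]],[[-391,88,-4],[0,0,-0.237]],[[-391,88,-4],[0,0,-0.237]],[[-391,88,-4],[0,0,-0.237]],[[-391,88,-4],[0,0,-0.237]],[[-391,88,-4],[0,0,-0.237]]]'| egrep 'tcp|wrist'
python3 -m pendant '[[[0,0,0],[0,0,0]],[[0,0,0],[0,0,0]]]'| egrep 'tcp|wrist'
python3 - <<'E'
from h import *
w3=cv2.imread('pics/w3.png')
c=cap('wrist'); plan([.5337,.2876,.148],181)
s=cap('scene'); S=s['frame'][250:340,395:475,::-1]
print(proj(c,[[.5337,.2876,.106]]))
a=cv2.resize(c['frame'][180:380,200:440,::-1],None,fx=1.8,fy=1.8); b=cv2.resize(S,(320,360),interpolation=2)
print(a.shape); cv2.imwrite('pics/w4.png',np.hstack([a,b]))
E
```

```text
tcp_pos: [0.5334, 0.2884, 0.257]
wrist_force: [0.1, -0.4, 0.2]
tcp_pos: [0.5343, 0.2861, 0.259]
wrist_force: [-0.6, 0.0, 0.6]
t 9.3 shift [ -1.6   0.6 111.3] turn [ 0.0006 -0.0005 -0.0017]
[[321.68261563 251.89938041]]
(360, 432, 3)
```

View pics/w4.png

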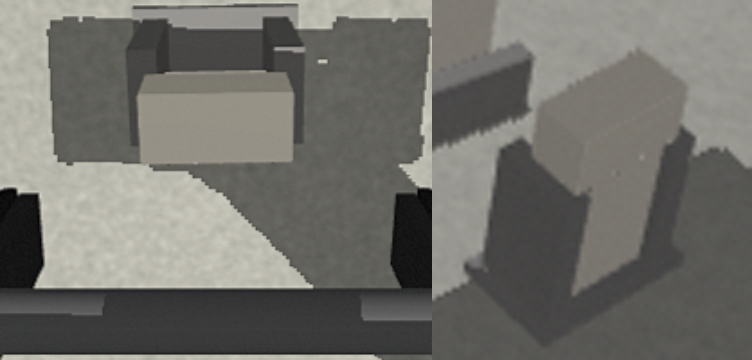

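```bash
python3 -m pendant '[[[-1,0,50],[0,0,0]],[[-1,0,85],[0,0,0]],[[-1,0,104],[0,0,0]],[[-1,0,110],[0,0,0]],[[-1,0,110],[0,0,0]],[[-1,0,110],[0,0,0]]]'| egrep 'tcp|wrist'
python3 -m pendant '[[[0,0,0],[0,0,0]],[[0,0,0],[0,0,0]],[[0,0,0],[0,0,0]],[[0,0,0],[0,0,0]],[[0,0,0],[0,0,0]],[[0,0,0],[0,0,0]],[[0,0,0],[0,0,0]]]' 0.5
```

```text
tcp_pos: [0.5352, 0.2887, 0.151]
wrist_force: [-0.1, -0.1, -0.3]
time_s: 10.65
tcp_pos: [0.5343, 0.2885, 0.1497]
ee_rot: [[0.018, -1.0, 0.0], [-1.0, -0.018, 0.0], [-0.0, -0.0, -1.0]]
wrist_force: [-0.1, 0.2, 1.4]
gripper_width: 0.64
gripper_force: 30.0
```

```bash
python3 -m pendant '[[[0,0,-40],[0,0,0]],[[0,0,-90],[0,0,0]],[[0,0,-120],[0,0,0]],[[0,0,-120],[0,0,0]]]'| egrep 'tcp|wrist'
python3 - <<'E'
from h import *
plan([.5299,-.1363,.27],167.4)
E
```

```text
tcp_pos: [0.5361, 0.2897, 0.2752]
wrist_force: [-0.2, 0.7, -1.6]
t 11.05 shift [425.8  14.    2.4] turn [-0.0084  0.0074  0.2381]
```

```bash
python3 -m pendant '[[[426,14,0],[0,0,0.238]],[[426,14,0],[0,0,0.238]],[[426,14,0],[0,0,0.238]],[[426,14,0],[0,0,0.238]],[[426,14,0],[0,0,0.238]],[[426,14,0],[0,0,0.238]],[[426,14,0],[0,0,0.238]],[[426,14,0],[0,0,0.238]],[[426,14,0],[0,0,0.238]],[[426,14,0],[0,0,0.238]]]'| egrep 'tcp|wrist'
python3 -m pendant '[[[0,0,0],[0,0,0]],[[0,0,0],[0,0,0]],[[0,0,0],[0,0,0]]]'| egrep 'tcp|wrist'
python3 - <<'E'
from h import *
plan([.5299,-.1363,.215],167.4)
c=cap('wrist'); cv2.imwrite('pics/w5.png',c['frame'][:,:,::-1])
s=cap('scene'); cv2.imwrite('pics/s5.png',s['frame'][:,:,::-1])
E
```

```text
tcp_pos: [0.5267, -0.1406, 0.268]
wrist_force: [-0.4, 0.6, -0.9]
tcp_pos: [0.5278, -0.1366, 0.2693]
wrist_force: [0.1, 0.3, -1.1]
t 12.35 shift [-0.7 -2.  54.3] turn [0.0004 0.0001 0.0011]
```

View pics/w5.png

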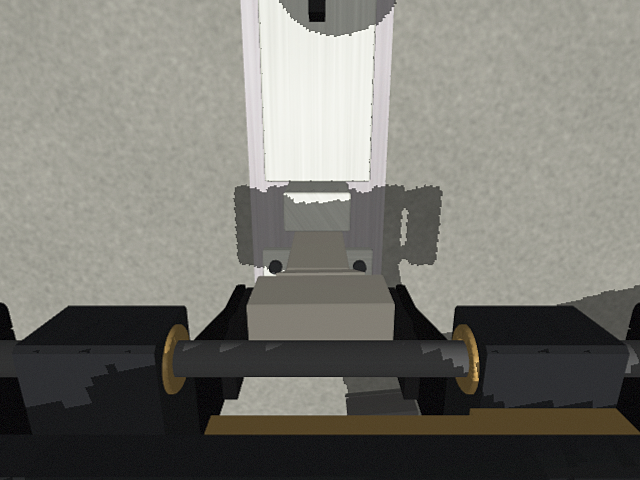

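```bash
python3 - <<'E'
from h import *
c=ld('wrist'); s=r.sense(); u=np.array([.218,.976])
# w5: carriage gap edge
g=c['frame'].astype(int).sum(2)
for col in(295,310,335): 
    d=np.diff(g[195:280,col]); print([(int(i+195),int(d[i])) for i in np.where(abs(d)>25)[0]])
print('carr u',onz(c,[(318,231)],.072)[:,:2]@u*1000,'tcp u',s['tcp_pos'][:2]@u*1000)
# w3: same camera offset, tool moved by known pose -> rigid transform
T=np.array(s['ee_rot']); Rm=R(c); o=-Rm.T@np.array(c['tvec']).ravel(); off=T.T@(o-s['tcp_pos']); Rc=Rm@T
a=np.radians(167.4); y=np.array([np.cos(a),np.sin(a),0]); z=np.array([0,0,-1.]); T3=np.c_[np.cross(y,z),y,z]
R3=Rc@T3.T; o3=np.array([.5354,-.1131,.2569])+T3@off
c3=dict(c,rvec=cv2.Rodrigues(R3)[0],tvec=-R3@o3)
f=cv2.imread('pics/w3.png').astype(int).sum(2)
for col in(310,335):
    d=np.diff(f[150:290,col]); print([(int(i+150),int(d[i])) for i in np.where(abs(d)>25)[0]])
print('w3 carr u',onz(c3,[(320,201.5)],.072)[:,:2]@u*1000,'spacer u',onz(c3,[(320,238)],.104)[:,:2]@u*1000, 'spacer/stop',onz(c3,[(320,259)],.104)[:,:2]@u*1000)
E
```

```text
[(202, -302), (203, -131), (230, -57), (267, 41), (268, -28), (269, -55), (272, 107), (274, -37), (275, -60)]
[(202, -296), (203, -100), (230, -46), (267, 51), (268, -35), (269, -65), (272, 101), (274, -68), (275, -44)]
[(198, 32), (199, -299), (200, -128), (229, -31), (230, -41), (267, 45), (268, -51), (269, -44), (271, 55), (272, 70), (274, -82), (275, -29)]
carr u [-17.94112961] tcp u -18.328525006907437
[(150, -49), (151, -188), (152, -185), (158, 43), (159, 273), (160, 84), (161, 43), (200, -68), (201, -278), (202, -62), (237, 32), (238, 36), (257, -27), (282, 142)]
[(150, -102), (151, -156), (152, -172), (158, 53), (159, 265), (160, 78), (161, 36), (200, -60), (201, -305), (202, -70), (237, 29), (238, 30), (281, -38), (282, -69)]
w3 carr u [-18.24079851] spacer u [-1.16484422] spacer/stop [12.99320413]
```

```bash
(python3 -m pendant '[[[-1.5,-2,0],[0,0,0]],[[-1.5,-2,30],[0,0,0]],[[-1.5,-2,50],[0,0,0]],[[-1.5,-2,65],[0,0,0]],[[-1.5,-2,74],[0,0,0]],[[-1.5,-2,74],[0,0,0]],[[-1.5,-2,74],[0,0,0]]]'
python3 -m pendant '[[[-1,0,0],[0,0,0]],[[-2,0,0],[0,0,0]],[[-2,0,0],[0,0,0]]]'
python3 -m pendant '[[[-0.8,0,0],[0,0,0]],[[-0.8,0,0],[0,0,0]]]'
python3 -m pendant '[[[-0.8,0,0],[0,0,0]],[[-0.8,0,0],[0,0,0]]]')| egrep 'tcp|wrist'
```

```text
tcp_pos: [0.5306, -0.1366, 0.1961]
wrist_force: [-0.5, 0.1, -0.8]
tcp_pos: [0.5307, -0.1346, 0.1961]
wrist_force: [0.1, 0.1, -1.8]
tcp_pos: [0.5307, -0.1339, 0.1957]
wrist_force: [0.1, 0.9, 0.0]
tcp_pos: [0.5308, -0.1331, 0.1955]
wrist_force: [-0.2, 0.5, -0.7]
```

```bash
(python3 -m pendant '[[[-0.8,0,0],[0,0,0]],[[-0.8,0,0],[0,0,0]]]'
python3 -m pendant '[[[-0.8,0,0],[0,0,0]],[[-0.8,0,0],[0,0,0]]]')| egrep 'tcp|wrist'
```

```text
tcp_pos: [0.531, -0.1324, 0.1955]
wrist_force: [-0.6, -0.1, -0.9]
tcp_pos: [0.5311, -0.132, 0.1956]
wrist_force: [0.3, -2.2, -0.3]
```

```bash
(python3 -m pendant '[[[0,0,5],[0,0,0]],[[0,0,10],[0,0,0]],[[0,0,15],[0,0,0]],[[0,0,15],[0,0,0]]]'
python3 -m pendant '[[[0,0,2],[0,0,0]],[[0,0,4],[0,0,0]],[[0,0,4],[0,0,0]]]'
python3 -m pendant '[[[0,0,2],[0,0,0]],[[0,0,4],[0,0,0]],[[0,0,4],[0,0,0]]]'
python3 -m pendant '[[[0,0,2],[0,0,0]],[[0,0,2],[0,0,0]]]')| egrep 'tcp|wrist'
```

```text
tcp_pos: [0.5308, -0.1318, 0.1794]
wrist_force: [0.1, -5.1, -3.9]
tcp_pos: [0.531, -0.1319, 0.1764]
wrist_force: [0.2, -5.2, -0.4]
tcp_pos: [0.5315, -0.132, 0.1734]
wrist_force: [-1.0, -4.7, 4.3]
tcp_pos: [0.5317, -0.1321, 0.1716]
wrist_force: [-1.2, -4.5, 4.3]
```

```bash
(python3 -m pendant '[[[0.5,0,2],[0,0,0]],[[0.5,0,2],[0,0,0]]]'
python3 -m pendant '[[[0,0,2],[0,0,0]],[[0,0,2],[0,0,0]]]'
python3 -m pendant '[[[0,0,1.5],[0,0,0]],[[0,0,1.5],[0,0,0]]]')| egrep 'tcp|wrist|width|time'
```

```text
time_s: 15.65
tcp_pos: [0.5319, -0.1322, 0.1697]
wrist_force: [-1.4, -4.8, 4.2]
gripper_width: 0.64
time_s: 15.85
tcp_pos: [0.532, -0.1323, 0.1678]
wrist_force: [-0.5, -4.5, 4.6]
gripper_width: 0.64
time_s: 16.05
tcp_pos: [0.5321, -0.1323, 0.1664]
wrist_force: [-1.4, -4.8, 6.4]
gripper_width: 0.641
```

```bash
(python3 -m pendant '[[[0.3,0,1],[0,0,0]],[[0.3,0,1],[0,0,0]]]'
python3 -m pendant '[[[0,0,1],[0,0,0]],[[0,0,1],[0,0,0]]]'
python3 -m pendant '[[[0,0,1],[0,0,0]],[[0,0,1],[0,0,0]]]')| egrep 'tcp|wrist'
```

```text
tcp_pos: [0.5322, -0.1324, 0.1655]
wrist_force: [-1.3, -3.1, 5.8]
tcp_pos: [0.5322, -0.1324, 0.1646]
wrist_force: [-1.2, -4.4, 7.0]
tcp_pos: [0.5323, -0.1324, 0.1642]
wrist_force: [-1.2, -2.3, 9.5]
```

```bash
(python3 -m pendant '[[[0,0,0.7],[0,0,0]],[[0,0,0.7],[0,0,0]]]'
python3 -m pendant '[[[0,0,0.5],[0,0,0]],[[0,0,0.5],[0,0,0]],[[0,0,0.5],[0,0,0]]]')| egrep 'tcp|wrist'
python3 - <<'E'
from h import *
c=cap('wrist'); d=cap('scene')
a=c['frame'][150:400,200:440,::-1]; b=d['frame'][130:230,250:360,::-1]
cv2.imwrite('pics/w6.png',np.hstack([cv2.resize(a,(384,400)),cv2.resize(b,(416,400),interpolation=2)]))
E
```

```text
tcp_pos: [0.5323, -0.1324, 0.1641]
wrist_force: [-3.0, -2.0, 13.2]
tcp_pos: [0.5323, -0.1324, 0.164]
wrist_force: [-4.2, -2.3, 15.3]
```

View pics/w6.png

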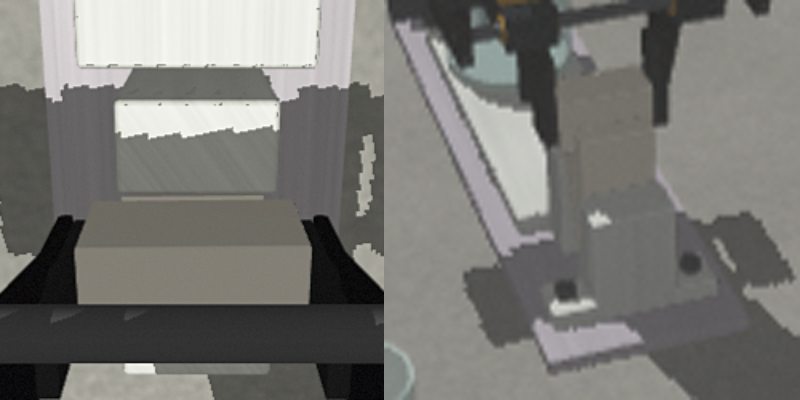

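```bash
python3 -m pendant '[[[0,0,0],[0,0,0]],[[0,0,0],[0,0,0]],[[0,0,0],[0,0,0]],[[0,0,0],[0,0,0]],[[0,0,0],[0,0,0]]]'
python3 -c "
from station import r
print(r.finish_job())"
```

```text
time_s: 17.75
tcp_pos: [0.5323, -0.1324, 0.164]
ee_rot: [[-0.218, -0.976, 0.004], [-0.976, 0.218, -0.001], [-0.0, -0.004, -1.0]]
wrist_force: [-3.2, -1.4, 15.2]
gripper_width: 0.642
gripper_force: 30.0
the job is handed in; nothing more can be done
None
```

I handed the job in at about 18 s of robot time: one spacer (spacer0) stands against the stop, and the wedge is still gripped and pressed down at about 15 N. It hit a sharp stop after about 4 mm of carriage travel, worked out from the wedge's descent, so I take the carriage as fully home. The bottle, beaker and jar were not touched.

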